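# Slide the sample carrier round the bend to the reader

### The job

On the small sample track, push the round carrier that stands between the two rails along the track, round the bend and fully home against the end stop in front of the reader head, and let go of it there. Slide it: keep it upright and down on the track plate, never lifted. Leave the shorter carrier that is parked on the plate outside the rails where it is.

Things in the scene. Friction and masses are not known exactly. Their poses are not given: they have to be found in the camera images.
- carrier: Loose, 0.13-0.25 kg, to be moved: round grey puck, diameter 56 mm, height 34, with a white lidded jar fixed on top (lid diameter 46, total height 70). Stands on the plate between the rails, in the straight leg at the track's open end. Origin: centre of its underside, z up, any yaw. Its puck's top is 42 mm above the bench: a pusher 23 to 42 mm above the bench clears the rails and meets the puck.
- track: Fixed. Plate 260 x 260 x 8 mm on the bench, two bent steel rails, tops 23 mm above the bench, 64 mm gap. Origin at bench level, z up. Plate: x -115 to 145, y -130 to 130. Channel's middle line in the track's (x, y), mm: straight from the open end (-70, 130) to (-70, 0); quarter circle, radius 80 about (10, 0), to (10, -80); straight along +x to the stop's face at x = 98.
- dock (a point): Point on the plate's top, 8 mm above the bench, where the centre of the carrier's underside lies when the carrier touches the stop: (70, -80) mm in the track's frame, same axes as the track; the carrier arrives along +x. The grey stop block rises 30 mm above the bench, the white reader head behind it (x 113 to 143) 50 mm.
- parked: Loose bystander: the same 56 mm grey puck, 34 mm high, but with a smaller, shorter white jar (lid diameter 34 mm, total height 54), parked on the plate on the inner side of the bend, outside the rails. It stays where it is. Origin: centre of its underside, z up.

How it is judged:
On the way:
1. the carrier has slid into the bend, at least 25 mm past the end of the first straight leg, upright and down on the plate (y of carrier in the frame of track below -0.025 m and angle between carrier's own z axis and vertical below 0.17 rad and z of carrier in the frame of track below 0.014 m), for 0.1 s.
At the end, for the whole second after the job is handed in: The carrier stands upright (within 10 degrees) and at rest on the track plate against the end stop, its centre within 12 mm of the dock point; the parked carrier is within 20 mm of where it started (horizontal distance between carrier and dock below 0.012 m and z of carrier in the frame of track below 0.012 m and angle between carrier's own z axis and vertical below 0.17 rad and linear speed of carrier below 0.02 m/s and distance of parked from where it was at the start of the episode below 0.02 m); the robot touches nothing.
It fails at once if the carrier is lifted more than 12 mm off the track plate (z of carrier in the frame of track above 0.02 m).
It fails at once if the carrier is tipped by more than 23 degrees (angle between carrier's own z axis and vertical above 0.4 rad).
It fails at once if the parked carrier is pushed more than 20 mm from where it stood (distance of parked from where it was at the start of the episode above 0.02 m).
It also fails if it takes over 42 s, if anything falls off the work surface, if the arm or the gripper's body presses on something with over 40 N, if the wrist force passes 120 N, or if a joint passes its speed limit or range.

### The arm

A 6-joint arm with a two-finger parallel gripper is mounted at the origin on the work surface. World frame = base frame: x ahead of the robot, y to its left, z up, the work surface at z = 0. Lengths are in m, angles in rad, forces in N, time in s.
With the tool pointing down it reaches from about 0.3 to 0.775 m from the base axis. Payload 14.6 kg.
Tool frame: the origin (TCP) lies at the very end of the fingers, on their centre line; the grasp point (between the pads) lies 19 mm behind it; z points along the fingers, y is the line along which they close (so a half turn about z gives the same grasp; the last joint's range is limited). The gripper opens to 94 mm and grips with 3 to 60 N. Pads are 16 mm wide; open, the fingers measure 119 mm over their backs; the gripper's body (75 mm by 177 mm) begins 78 mm behind the grasp point.
Start: joints at [-0.067, 0.3, 1.521, -0, 1.321, -0.067], TCP at [0.55, -0, 0.205] pointing down, gripper open.
Joint ranges: [-3.03, 3.03], [-0.79, 2.21], [0.23, 2.52], [-1.04, 4.18], [0, 3.07], [-2.55, 2.55]. Speed limits (rad/s): [2.22, 2.22, 2.57, 3.14, 3.14, 3.14].

### API

Orientations are given as [roll, pitch, yaw] about the fixed x, y, z axes, in that order (R = Rz(yaw) Ry(pitch) Rx(roll)).
In Python, from station import ctrl gives the robot as it stands.
- The arm moves only by the tool move_arm, never from a script. Its argument "increments" is a list of rows, each a list of 7 numbers: the opening, from 0 (shut) to 1 (fully open), then the shift along the tool's x, y, z in units of 50 mm (1.0 is 50 mm), then the turn, a rotation vector about the tool's x, y, z in rad. In form: [[claw, tx, ty, tz, rx, ry, rz], ...]. A call has 1 to 20 rows; each row shifts and turns the commanded pose from where the row before left it, along the tool's axes as they then stand; what a row does not reach is not made up. A row lasts 1/10 s, in which the tool goes at most 50 mm and 8.59 degrees, less where a joint would pass 70% of its speed; a pose out of reach is approached as far as the arm can. A call is refused whole if a number of a shift passes 1 or a number of a turn 0.15, either way. A call with a gripper value outside its range is refused whole. The fingers move at their own pace and stop on an object; "force" is the grip in N (left out, the last holds). Time passes only in rows, so rows that do not move let the fingers close. It gives the time, the measured TCP pose, the force, the opening and the grip force at its end, in the units of the state.
- ctrl.get_obs(): the state, without advancing time (a new reading comes with each control period).
- ctrl.camera(name): name is "scene" or "side" or "wrist"; returns a dict with "color" (420x560x3 uint8, blue, green, red), "K" (3x3 intrinsics, pixels), "distortion" ([k1, k2, p1, p2, k3] as OpenCV has them; the pictures are not rectified), "pose" (4x4, takes a point from camera to world coordinates); the wrist camera has in their place "tool_from_camera" (4x4, takes a point from camera to tool coordinates, whose origin is the TCP and whose axes are the flange's). Camera axes: x right, y down, z forward; pixel columns grow to the right and rows downward; lengths in m; the calibration is good to about 2 mm. A picture is of the moment at which its call begins: read the wrist's pose just before it. There is no depth.
- ctrl.hand_in(): hands the job in; it is judged then, once.
Trained networks look in a picture, given as the dict that the camera call returned (one of the last four; its "shot" number tells which), for a name from the list of things; names that differ only in an ending like _2 or _b are one class to them, and where a whole thing is asked for, a point or a joint stands for the part that bears it (a point fixed in the world has none). Each returns a list of dicts, best first, with "conf" (0 to 1); they miss things now and then, are a little off and sometimes report something else, mostly with a low value. They report only what shows in the picture. A call takes as long as a camera call.
- ctrl.cut_out(name, picture): "mask" (420x560 bool, what is visible of it) and "centre" ([row, column] in pixels, amid what is visible of it).
The state is a dict: "time_s": time; "qpos": joint angles; "joint_vel": joint speeds; "tau": joint torques, N m; "ee_pos": TCP position; "eef_rot": TCP orientation; "force": force on the tool from outside, world axes, zero at the start; "moment": the same for the moment, N m; "grip_width": finger opening in m; "grip_force": force on a finger pad.
Only numpy, scipy, OpenCV 4.12 (cv2) and the standard library are available. Lean on these libraries where they do the work, as an engineer would, in place of code of your own. Each camera call takes 0.05 s, during which the arm holds its last target. There are 200 camera calls.

## Working session

There is one attempt and no reset: what is moved stays moved. The work goes in short steps, Python scripts to look and compute and a tool call to move; the robot and the scene stay as the last step left them, time stands still between calls to the robot, and variables do not carry over. Pictures are saved under pics/ and viewed, at most 10 in all, crops included, and the job is handed in when it is done.

Besides the shell and the picture viewer there is one more tool, called after "Call:" by a JSON object that holds its "method" and its "body", one argument or row to a line. move_arm: Moves the arm, as the interface text tells. Its arguments: {"type":"object","properties":{"increments":{"type":"array","items":{"type":"array","items":{"type":"number"}}},"force":{"type":"number"}},"required":["increments"]}

```bash
mkdir -p pics
cat > h.py <<'E'
import numpy as np, cv2
from station import ctrl
def ray(p,uv):
    u=cv2.undistortPoints(np.array([[uv]],float),p["K"],np.array(p["distortion"],float))[0,0]
    T=np.array(p["pose"]); return T[:3,3],T[:3,:3]@np.array([u[0],u[1],1])
def atz(p,uv,z):
    o,d=ray(p,uv); return o+d*(z-o[2])/d[2]
def proj(p,X):
    T=np.linalg.inv(np.array(p["pose"])); X=np.atleast_2d(X)
    return cv2.projectPoints(X@T[:3,:3].T+T[:3,3],np.zeros(3),np.zeros(3),np.array(p["K"],float),np.array(p["distortion"],float))[0][:,0]
E
python3 - <<'E'
from h import *
for n in ("scene","side"):
    p=ctrl.camera(n); cv2.imwrite(f"pics/{n}0.png",p["color"]); print(n,np.round(p["pose"],3).tolist())
    for t,z in (("carrier",.043),("parked",.035),("track",.008)):
        for r in ctrl.cut_out(t,p)[:2]:
            c=r["centre"]; print(t,round(r["conf"],2),np.round(c),r["mask"].sum(),atz(p,(c[1],c[0]),z).round(3))
E
```

```text
scene [[0.508, 0.453, -0.733, 1.101], [0.861, -0.285, 0.421, -0.273], [-0.018, -0.845, -0.535, 0.435], [0.0, 0.0, 0.0, 1.0]]
carrier 0.6 [201. 208.] 1490 [ 0.478 -0.032  0.043]
parked 0.87 [238. 247.] 1619 [ 0.589 -0.023  0.035]
track 0.58 [272. 189.] 19744 [ 0.585 -0.114  0.008]
side [[0.997, -0.022, 0.072, 0.541], [-0.072, -0.568, 0.82, -0.515], [0.023, -0.823, -0.568, 0.42], [0.0, 0.0, 0.0, 1.0]]
carrier 0.79 [232. 214.] 1617 [ 0.475 -0.029  0.043]
parked 0.92 [238. 278.] 1159 [ 0.577 -0.038  0.035]
track 0.79 [293. 271.] 20116 [ 0.562 -0.131  0.008]
```

View pics/scene0.png

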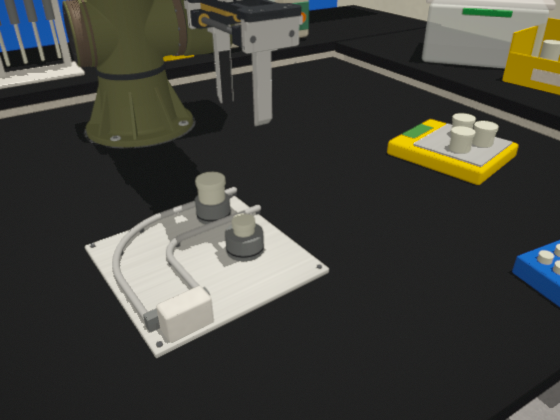

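View pics/side0.png

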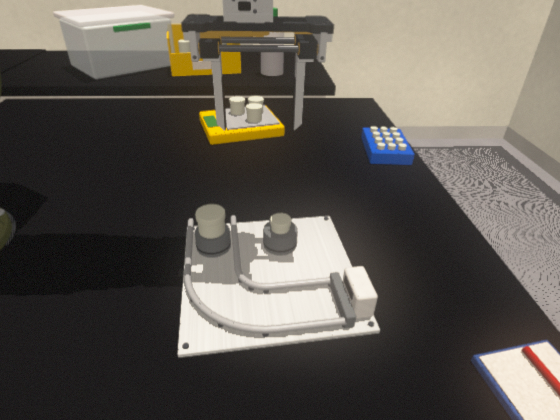

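Both views show the track with axes nearly parallel to the world's. In the side view the plate corners are near (180,346), (372,335) and (329,217); in the scene view near (88,246), (158,346) and (323,265). The carrier is at the open end, at (212,230) in the side view.

```bash
cat > fit.py <<'E'
from h import *
from scipy.optimize import least_squares, minimize
def tw(q,X):
    X=np.atleast_2d(np.array(X,float)); c,s=np.cos(q[2]),np.sin(q[2])
    return np.c_[q[0]+c*X[:,0]-s*X[:,1],q[1]+s*X[:,0]+c*X[:,1],X[:,2]]
def cyl(x,y,big=True):
    a=np.linspace(0,2*np.pi,40)
    L=[(.028,.008),(.028,.042)]+([(.023,.076),(.023,.06)] if big else [(.017,.062)])
    return L,a
def sil(p,x,y,big=True):
    L,a=cyl(x,y,big); m=np.zeros((420,560),np.uint8)
    pr=[proj(p,np.c_[x+r*np.cos(a),y+r*np.sin(a),0*a+z]) for r,z in L]
    for g in (pr[:2],[np.r_[pr[2],proj(p,np.c_[x+L[2][0]*np.cos(a),y+L[2][0]*np.sin(a),0*a+.042])]]):
        h=cv2.convexHull(np.vstack(g).astype(np.float32)); cv2.fillConvexPoly(m,np.round(h*16).astype(np.int32),1,shift=4)
    return m>0
def fitpuck(ps,name,big,x0):
    ms=[]
    for p in ps:
        r=ctrl.cut_out(name,p)
        if r and r[0]["conf"]>.4: ms.append((p,r[0]["mask"]))
    def f(v):
        return -sum((sil(p,*v,big)&m).sum()/(sil(p,*v,big)|m).sum() for p,m in ms)/max(1,len(ms))
    r=minimize(f,x0,method="Nelder-Mead",options=dict(initial_simplex=np.array(x0)+[[0,0],[.012,0],[0,.012]],xatol=3e-4,fatol=1e-4))
    return r.x,-r.fun
E
python3 - <<'E'
from fit import *
P={n:ctrl.camera(n) for n in("scene","side")}
obs=dict(side=[((-.115,-.13),(180,346)),((.145,-.13),(372,335)),((.145,.13),(329,217))],
 scene=[((-.115,-.13),(88,246)),((.145,-.13),(158,346)),((.145,.13),(323,265))])
def pick(n):
    g=cv2.cvtColor(P[n]["color"],cv2.COLOR_BGR2GRAY)
    c=np.array([[uv] for _,uv in obs[n]],np.float32)
    return cv2.cornerSubPix(g,c,(5,5),(-1,-1),(3,50,.01))[:,0]
C={n:pick(n) for n in obs}
print({n:C[n].round(1).tolist() for n in C})
def res(q): return np.concatenate([(proj(P[n],tw(q,[(*a,.008) for a,_ in obs[n]]))-C[n]).ravel() for n in obs])
r=least_squares(res,[.54,-.12,0],loss="soft_l1"); q=r.x; print(q.round(4),res(q).round(1))
np.save("q.npy",q)
a=np.linspace(np.pi,1.5*np.pi,12)
mid=[(-.07,.13),(-.07,.05)]+[(.01+.08*np.cos(t),.08*np.sin(t)) for t in a]+[(.07,-.08)]
W=[]
for t,b in(("carrier",True),("parked",False)):
    x,i=fitpuck(list(P.values()),t,b,[.478,-.03] if b else [.582,-.03]); c,s=np.cos(q[2]),np.sin(q[2]); d=x-q[:2]
    print(t,x.round(4),"iou",round(i,2),"track",np.round([c*d[0]+s*d[1],-s*d[0]+c*d[1]],4))
ims=[]
for n in P:
    im=P[n]["color"].copy()
    for pts,z,cl in(([(-.115,-.13),(.145,-.13),(.145,.13),(-.115,.13)],.008,1),(mid,.008,0)):
        uv=proj(P[n],tw(q,[(*m,z) for m in pts])); cv2.polylines(im,[np.round(uv*16).astype(int)],bool(cl),(0,0,255),1,shift=4)
    y,x=(180,70) if n=="scene" else (195,160)
    ims.append(cv2.resize(im[y:y+170,x:x+260],None,fx=1.53,fy=1.53*1.0))
cv2.imwrite("pics/ov.png",np.hstack(ims))
E
```

```text
{'side': [[177.89999389648438, 346.0], [372.0, 335.0], [328.5, 216.5]], 'scene': [[84.30000305175781, 245.1999969482422], [158.0, 346.0], [323.0, 265.0]]}
[ 0.5409 -0.0826  0.0833] [-5.1  6.2  3.6 -6.6 -1.8 -1.8  1.  -2.3 -2.8  3.7  5.3  0.1]
carrier [ 0.4711 -0.0224] iou 0.91 track [-0.0646  0.0658]
parked [ 0.5802 -0.0228] iou 0.95 track [0.0441 0.0563]
```

View pics/ov.png

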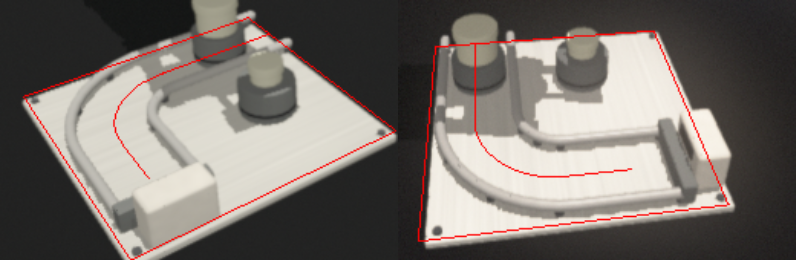

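The overlay shows my picks were a few pixels off. The corners are really near (179,355), (379,330), (329,215) in the side view and (84,244), (157,348), (328,267) in the scene view. I'll refit with these.

```bash
cat > t.py <<'E'
from fit import *
P={n:ctrl.camera(n) for n in("scene","side")}
obs=dict(side=[((-.115,-.13),(179,355)),((.145,-.13),(379,330)),((.145,.13),(329,215))],
 scene=[((-.115,-.13),(84.5,244)),((.145,-.13),(157,348)),((.145,.13),(328.5,267))])
def res(q): return np.concatenate([(proj(P[n],tw(q,[(*a,.008) for a,_ in obs[n]]))-[b for _,b in obs[n]]).ravel() for n in obs])
r=least_squares(res,[.54,-.12,0],loss="soft_l1"); q=r.x; print(q.round(4),res(q).round(1))
np.save("q.npy",q)
a=np.linspace(np.pi,1.5*np.pi,12)
def line(o): # rail edges of gap at offset o, rail side
    return [(-.07-o,.13),(-.07-o,.0)]+[(.01+(.08+o)*np.cos(t),(.08+o)*np.sin(t)) for t in a]+[(.098,-.08-o)]
c,s=np.cos(q[2]),np.sin(q[2])
for t,b in(("carrier",True),("parked",False)):
    x,i=fitpuck(list(P.values()),t,b,[.478,-.03] if b else [.582,-.03]); d=x-q[:2]
    print(t,x.round(4),"iou",round(i,2),"track",np.round([c*d[0]+s*d[1],-s*d[0]+c*d[1]],4))
ims=[]
for n in P:
    im=cv2.resize(P[n]["color"],None,fx=2,fy=2,interpolation=cv2.INTER_CUBIC)
    for pts,z,cl in(([(-.115,-.13),(.145,-.13),(.145,.13),(-.115,.13)],.008,1),(line(.032),.018,0),(line(-.032),.018,0)):
        uv=proj(P[n],tw(q,[(*m,z) for m in pts])); cv2.polylines(im,[np.round((uv*2+.5)*16).astype(int)],bool(cl),(0,0,255),1,shift=4)
    y,x=(350,160) if n=="scene" else (390,340)
    ims.append(im[y:y+370,x:x+500][:,:430] if n=="side" else im[y:y+370,x-10:x+360-10+140][:, :370] )
cv2.imwrite("pics/ov2.png",np.hstack(ims))
E
python3 t.py
```

```text
[ 0.5451 -0.0845  0.0905] [-2.3 -1.1  0.5 -1.3 -0.6 -0.  -0.2  1.1 -1.   4.8  0.6 -0.4]
carrier [ 0.4711 -0.0222] iou 0.92 track [-0.0681  0.0687]
parked [ 0.5812 -0.0213] iou 0.91 track [0.0417 0.0596]
```

View pics/ov2.png

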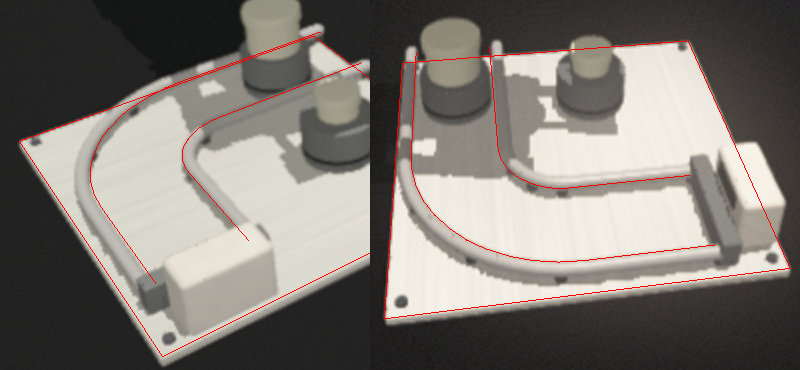

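The fit is now good: the projected rail edges lie on the rails, and the carrier at track x -68 mm sits inside the gap, as it must. My plan is to grip the puck lightly across the channel with the fingertips above the rails, slide it along and turn with the bend.

```bash
cat > rel.py <<'E'
from fit import *
from scipy.spatial.transform import Rotation as R
q=np.load("q.npy")
def tool(o=None):
    o=o or ctrl.get_obs(); return np.array(o["ee_pos"]),R.from_euler("xyz",o["eef_rot"])
def intrack(X): d=np.array(X)[:2]-q[:2]; c,s=np.cos(q[2]),np.sin(q[2]); return np.array([c*d[0]+s*d[1],-s*d[0]+c*d[1]])
E
python3 - <<'E'
from rel import *
o=ctrl.get_obs(); p,r=tool(o); print(o["time_s"],p,o["eef_rot"],r.as_matrix().round(3).tolist(),o["force"])
# tool y should lie along track x : yaw error
y=r.as_matrix()[:2,1]; print("yaw of tool y",np.arctan2(y[1],y[0]))
print("carrier rel in tool mm",(r.inv().apply(np.r_[.4711,-.0222,.13]-p)*1000).round(1))
c,s=np.cos(q[2]),np.sin(q[2])
for X in [(-.07,.0687,0),(-.07,0,0),(.01,-.08,0),(.07,-.08,0)]: print(X,tw(q,X).round(4))
E
```

```text
1.0 [ 5.49991471e-01 -1.00549644e-05  2.05445551e-01] [-3.14157644e+00 -6.06002758e-06  1.57078620e+00] [[0.0, 1.0, -0.0], [1.0, -0.0, 0.0], [0.0, -0.0, -1.0]] [ 0.3111824  -0.1978137   0.62053092]
yaw of tool y -1.0131048501540164e-05
carrier rel in tool mm [-22.2 -78.9  75.4]
(-0.07, 0.0687, 0) [[ 0.4692 -0.0224  0.    ]]
(-0.07, 0, 0) [[ 0.4754 -0.0908  0.    ]]
(0.01, -0.08, 0) [[ 0.5623 -0.1632  0.    ]]
(0.07, -0.08, 0) [[ 0.622  -0.1578  0.    ]]
```

Call:
{"method": "move_arm", "body": {
  "increments": [
    [1,-0.056,-0.197,0.188,0,0,0],
    [1,-0.056,-0.197,0.188,0,0,0],
    [1,-0.056,-0.197,0.188,0,0,0],
    [1,-0.056,-0.197,0.188,0,0,0],
    [1,-0.056,-0.197,0.188,0,0,0],
    [1,-0.056,-0.197,0.188,0,0,0],
    [1,-0.056,-0.197,0.188,0,0,0],
    [1,-0.056,-0.197,0.188,0,0,0],
    [1,0,0,0,0,0,-0.09],
    [1,0,0,0,0,0,0]
  ]
}}

```text
time_s: 2.0
ee_pos: [0.4711, -0.0225, 0.1302]
eef_rot: [-3.142, -0.0, 1.662]
force: [-0.5, 0.1, 1.1]
grip_width: 0.0938
grip_force: 0.0
```

Run:
```python
from rel import *
import math
p,r=tool(); w=ctrl.camera("wrist"); T=np.eye(4);T[:3,:3]=r.as_matrix();T[:3,3]=p
w["pose"]=T@np.array(w["tool_from_camera"])
print(p.round(4),ctrl.get_obs()["time_s"])
for P in ([w],[ctrl.camera("side")]):
    x,i=fitpuck(P,"carrier",True,[.471,-.022]); print(x.round(4),round(i,2),intrack(x).round(4),"rel",(r.inv().apply(np.r_[x,.029]-p)*1000).round(1))
im=w["color"].copy()
a=np.linspace(np.pi,1.5*np.pi,12)
for o in(.032,-.032):
    L=[(-.07-o,.13),(-.07-o,.0)]+[(.01+(.08+o)*np.cos(t),(.08+o)*np.sin(t)) for t in a]+[(.098,-.08-o)]
    cv2.polylines(im,[np.round(proj(w,tw(q,[(*m,.018) for m in L]))).astype(int)],False,(0,0,255),1)
cv2.imwrite("pics/w1.png",im)
```

```text
[ 0.4711 -0.0225  0.1302] 2.05
[ 0.4717 -0.0248] 0.96 [-0.0677  0.066 ] rel [ -2.4   0.4 101.2]
[ 0.4726 -0.0236] 0.93 [-0.0667  0.0672] rel [ -1.3   1.4 101.2]
```

View pics/w1.png

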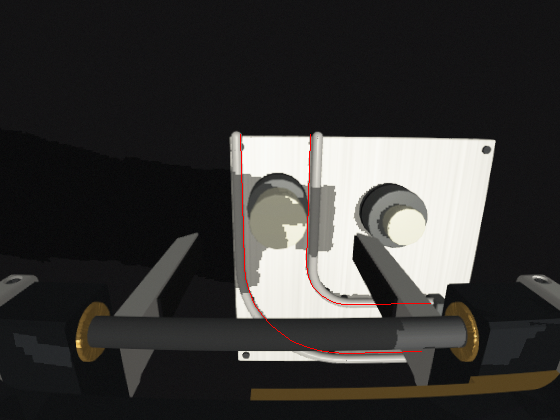

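The wrist view shows the carrier at (278,215), centred between the fingers. The model lines lie on the rail edges, and both fingers have room, including to the parked carrier at (393,218). Now I'll go down and close lightly.

Call:
{"method": "move_arm", "body": {
  "increments": [
    [1,-0.04,0.01,0.2,0,0,0],
    [1,0,0,0.2,0,0,0],
    [1,0,0,0.2,0,0,0],
    [1,0,0,0.2,0,0,0],
    [1,0,0,0.2,0,0,0],
    [1,0,0,0.2,0,0,0],
    [1,0,0,0.2,0,0,0],
    [1,0,0,0.2,0,0,0],
    [1,0,0,0.2,0,0,0],
    [1,0,0,0.2,0,0,0],
    [1,0,0,0.02,0,0,0],
    [0.5,0,0,0,0,0,0],
    [0.5,0,0,0,0,0,0],
    [0.5,0,0,0,0,0,0],
    [0.5,0,0,0,0,0,0],
    [0.5,0,0,0,0,0,0],
    [0.5,0,0,0,0,0,0],
    [0.5,0,0,0,0,0,0]
  ],
  "force": 5
}}

```text
time_s: 4.0
ee_pos: [0.472, -0.0244, 0.0294]
eef_rot: [3.141, 0.0, 1.661]
force: [-0.6, -0.5, 2.5]
grip_width: 0.0557
grip_force: 5.0
```

Call:
{"method": "move_arm", "body": {
  "increments": [
    [0.5,-0.12,-0.005,0,0,0,0],
    [0.5,-0.12,-0.005,0,0,0,0],
    [0.5,-0.12,-0.005,0,0,0,0],
    [0.5,-0.12,-0.005,0,0,0,0],
    [0.5,-0.12,-0.005,0,0,0,0],
    [0.5,-0.12,-0.005,0,0,0,0],
    [0.5,-0.12,-0.005,0,0,0,0],
    [0.5,-0.12,-0.005,0,0,0,0],
    [0.5,-0.12,-0.005,0,0,0,0],
    [0.5,-0.12,-0.005,0,0,0,0],
    [0.5,0,0,0,0,0,0]
  ]
}}

```text
time_s: 5.1
ee_pos: [0.4749, -0.0855, 0.0294]
eef_rot: [3.141, 0.001, 1.66]
force: [-0.3, -2.0, 4.3]
grip_width: 0.0558
grip_force: 5.0
```

```bash
cat > chk.py <<'E'
from rel import *
p,r=tool(); print("tcp track",intrack(p).round(4),"yaw rel",round(r.as_euler("xyz")[2]-np.pi/2-q[2],4),"F",np.round(ctrl.get_obs()["force"],1))
w=ctrl.camera("wrist"); T=np.eye(4);T[:3,:3]=r.as_matrix();T[:3,3]=p
w["pose"]=T@np.array(w["tool_from_camera"])
for n,P in (("wrist",w),("side",ctrl.camera("side"))):
    x,i=fitpuck([P],"carrier",True,p[:2]); print(n,round(i,2),intrack(x).round(4))
E
python3 chk.py
```

```text
tcp track [-0.07    0.0054] yaw rel -0.0011 F [-0.3 -2.   4.3]
wrist 0.93 [-0.0699  0.0045]
side 0.95 [-0.0701  0.0076]
```

Call:
{"method": "move_arm", "body": {
  "increments": [
    [0.5,-0.1,0,0,0,0,0],
    [0.5,-0.125,0.005,0,0,0,-0.0785],
    [0.5,-0.125,0.005,0,0,0,-0.0785],
    [0.5,-0.125,0.005,0,0,0,-0.0785],
    [0.5,-0.125,0.005,0,0,0,-0.0785],
    [0.5,-0.125,0.005,0,0,0,-0.0785],
    [0.5,0,0,0,0,0,0]
  ]
}}

```text
time_s: 6.0
ee_pos: [0.484, -0.1195, 0.0291]
eef_rot: [-3.141, -0.0, 2.055]
force: [-0.9, -2.3, 3.0]
grip_width: 0.0557
grip_force: 5.0
```

```bash
cat >> chk.py <<'E'
d=intrack(p)-[.01,0]; print("radius",np.hypot(*d).round(4),"arc angle",(np.arctan2(d[1],d[0])%(2*np.pi)-np.pi).round(4))
E
python3 chk.py
```

```text
tcp track [-0.064  -0.0293] yaw rel 0.3936 F [-0.9 -2.3  3. ]
wrist 0.93 [-0.0642 -0.0295]
side -0.0 [-0.064  -0.0293]
radius 0.0796 arc angle 0.3777
```

Call:
{"method": "move_arm", "body": {
  "increments": [
    [0.5,-0.128,0.002,0,0,0,-0.0785],
    [0.5,-0.128,0.003,0,0,0,-0.0785],
    [0.5,-0.128,0.005,0,0,0,-0.0785],
    [0.5,-0.128,0.005,0,0,0,-0.0785],
    [0.5,-0.128,0.005,0,0,0,-0.0785],
    [0.5,-0.128,0.005,0,0,0,-0.0785],
    [0.5,-0.128,0.005,0,0,0,-0.0785],
    [0.5,-0.128,0.005,0,0,0,-0.0785],
    [0.5,0,0,0,0,0,0]
  ]
}}

```text
time_s: 7.1
ee_pos: [0.5201, -0.1545, 0.0291]
eef_rot: [3.142, -0.0, 2.682]
force: [0.7, -1.2, 2.3]
grip_width: 0.0561
grip_force: 5.0
```

```bash
python3 chk.py
```

```text
tcp track [-0.0312 -0.0674] yaw rel 1.0207 F [ 0.7 -1.2  2.3]
wrist 0.93 [-0.0319 -0.0679]
side 0.54 [-0.0275 -0.0654]
radius 0.0791 arc angle 1.022
```

Call:
{"method": "move_arm", "body": {
  "increments": [
    [0.5,-0.126,-0.001,0,0,0,-0.0785],
    [0.5,-0.126,0.002,0,0,0,-0.0785],
    [0.5,-0.126,0.002,0,0,0,-0.0785],
    [0.5,-0.126,0.002,0,0,0,-0.0785],
    [0.5,-0.126,0.003,0,0,0,-0.0785],
    [0.5,-0.126,0.003,0,0,0,-0.0785],
    [0.5,-0.126,0.005,0,0,0,-0.0785],
    [0.5,-0.1,0,0,0,0,0],
    [0.5,-0.1,0,0,0,0,0],
    [0.5,0,0,0,0,0,0]
  ]
}}

```text
time_s: 8.3
ee_pos: [0.5727, -0.1623, 0.029]
eef_rot: [3.141, 0.0, -3.054]
force: [0.6, -1.1, 0.2]
grip_width: 0.0557
grip_force: 5.0
```

```bash
python3 chk.py
```

```text
tcp track [ 0.0205 -0.08  ] yaw rel -4.7157 F [ 0.6 -1.1  0.2]
wrist 0.92 [ 0.0198 -0.0807]
side 0.34 [ 0.02   -0.0798]
radius 0.0807 arc angle 1.7008
```

Call:
{"method": "move_arm", "body": {
  "increments": [
    [0.5,-0.11,0,0,0,0,0],
    [0.5,-0.11,0,0,0,0,0],
    [0.5,-0.11,0,0,0,0,0],
    [0.5,-0.11,0,0,0,0,0],
    [0.5,-0.11,0,0,0,0,0],
    [0.5,-0.11,0,0,0,0,0],
    [0.5,-0.11,0,0,0,0,0],
    [0.5,-0.11,0,0,0,0,0],
    [0.5,-0.04,0,0,0,0,0],
    [0.5,-0.04,0,0,0,0,0],
    [0.5,0,0,0,0,0,0]
  ]
}}

```text
time_s: 9.6
ee_pos: [0.6202, -0.1582, 0.0292]
eef_rot: [3.142, -0.0, -3.052]
force: [0.5, -0.4, -2.3]
grip_width: 0.0558
grip_force: 5.0
```

```bash
python3 chk.py
```

```text
tcp track [ 0.0682 -0.0802] yaw rel -4.7136 F [ 0.5 -0.4 -2.3]
wrist 0.92 [ 0.0676 -0.0809]
side 0.36 [ 0.0681 -0.0785]
radius 0.0991 arc angle 2.1983
```

Not touching the stop yet; I'll push slowly until the force shows contact.

Call:
{"method": "move_arm", "body": {
  "increments": [
    [0.5,-0.02,0,0,0,0,0],
    [0.5,-0.02,0,0,0,0,0],
    [0.5,-0.02,0,0,0,0,0],
    [0.5,-0.02,0,0,0,0,0],
    [0.5,0,0,0,0,0,0]
  ]
}}

```text
time_s: 10.3
ee_pos: [0.6236, -0.158, 0.0292]
eef_rot: [3.141, -0.002, -3.052]
force: [-5.3, -0.2, 1.5]
grip_width: 0.056
grip_force: 5.0
```

Contact with the stop (-5.3 N along x). I'll release and rise.

Call:
{"method": "move_arm", "body": {
  "increments": [
    [0.9,0,0,0,0,0,0],
    [0.9,0,0,0,0,0,0],
    [0.9,0,0,0,0,0,0],
    [0.9,0,0,0,0,0,0],
    [0.9,0,0,0,0,0,0],
    [0.9,0,0,0,0,0,0],
    [0.9,0,0,-0.2,0,0,0],
    [0.9,0,0,-0.2,0,0,0],
    [0.9,0,0,-0.2,0,0,0],
    [0.9,0,0,-0.2,0,0,0],
    [0.9,0,0,-0.2,0,0,0],
    [0.9,0,0,-0.3,0,0,0],
    [0.9,0,0,-0.3,0,0,0],
    [0.9,0,0,-0.3,0,0,0],
    [0.9,0,0,-0.3,0,0,0],
    [0.9,0,0,0,0,0,0]
  ]
}}

```text
time_s: 11.9
ee_pos: [0.625, -0.1582, 0.1421]
eef_rot: [-3.14, 0.004, -3.052]
force: [0.0, 0.3, 0.1]
grip_width: 0.0849
grip_force: 0.0
```

```bash
python3 chk.py; python3 -c "
from rel import *
p=ctrl.camera('side');cv2.imwrite('pics/end.png',p['color'])
x,i=fitpuck([p],'parked',False,[.581,-.021]);print(x,i)"
```

```text
tcp track [ 0.073  -0.0806] yaw rel -4.7136 F [0.  0.3 0.1]
wrist 0.95 [ 0.0713 -0.0813]
side 0.94 [ 0.0713 -0.0772]
radius 0.1023 arc angle 2.2339
[ 0.58125096 -0.02431291] 0.9272445820433437
```

View pics/end.png

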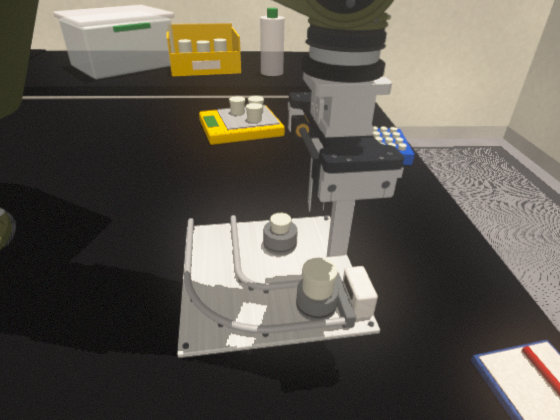

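The picture shows the carrier upright against the stop at (318,288). The parked one at (280,232) has not moved, and the gripper is clear above.

```bash
python3 -c "
from station import ctrl
print(ctrl.hand_in())"
```

```text
the job is handed in; nothing more can be done
None
```

The carrier was slid round the bend and released upright against the end stop, about 1.5–3 mm from the dock point by the cameras; the parked carrier was left in place and the job is handed in (no verdict was returned).

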